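# Pull the filter cassette from the flow calibrator

### The job

The readout panel of the flow calibrator has been left folded half down and skewed over the filter bay: turn it square to the calibrator's front and tilt it open to 110 degrees from folded flat, so it leans back about 20 degrees past upright with its screen to the front, and leave it there. Then squeeze the filter cassette's two side catches together, lift the cassette straight up out of its bay without tipping it, and finish still holding it by both squeezed catches, upright, still, with its foot at least 60 mm above the top of the calibrator's base (10 cm of lift). Leave the things standing around the calibrator where they are.

Things in the scene. Friction and masses are not known exactly. Their poses are not given: they have to be found in the camera images.
- calibrator: Flow calibrator, fixed; place and yaw vary. Flat base 58 mm high over x -90..+140, y -75..+75 mm. Origin on the bench under the centre of the filter bay; x from the front (key field) to the back, y to its left, z up. Bay: a well 53 (x) x 51 (y) mm in the base's top, floor 18 mm above the bench. A 26 mm post 105 mm behind the bay centre carries the readout panel.
- readout_swivel (a joint): Turn of the readout panel about the vertical post: 0 = square to the calibrator (free edge, when folded, straight to the front), positive = counter-clockwise from above; limits +-0.8 rad. Friction of 0.12 N m holds it where it is left.
- readout_tilt (a joint): Tilt of the readout panel: 0 = folded flat forward over the bay (screen down), pi/2 = upright, 1.92 rad = 110 degrees, leaning back; limit 2.3 rad. Friction of 0.22 N m holds it where it is left.
- readout_hinge (a point): Where the panel's swivel and tilt axes cross: 105 mm behind the bay centre (calibrator's +x), 135 mm above the bench; it stays put. The panel is a slab 103 long x 116 wide x 14 mm, free edge 116 mm from the hinge. The point's frame turns with the panel: -x points from hinge to knob, y along the tilt axis.
- readout_knob (a point): Centre of the knob on the panel's free edge, 150 mm from readout_hinge: cylinder 18 mm diameter, 22 mm long along the tilt axis, on a 10 mm neck 34 mm out from the edge. Pinched from above on its flat ends it turns between the fingers. At swivel s, tilt t it lies, in the calibrator's axes, at the hinge + 150 mm x (-cos t cos s, -cos t sin s, sin t). Moving it takes 2 to 4 N.
- cassette_mid (a point): Centre (half-way up) of the filter cassette, seated in the bay at the start, axes as the calibrator's. Lower 40 mm is 50 (x) x 48 (y) mm, above it a core 40 x 26 mm; 88 mm high plus a 12 mm nozzle on top; about 150 g. 44 mm above the foot; seated, 62 mm above the bench. 1.5 mm play each way in the bay.
- cassette_catches (a point): Point midway between the two catch plates, at the height to pinch: 70 mm above the cassette's foot, seated 88 mm above the bench. Plates stand on the cassette's +y and -y sides, 24 mm wide (x), and show from the base's top (58) up to 110 mm above the bench. Outer faces 48 mm apart at rest, 36 mm fully squeezed.
- catch_left (a joint): Inward travel of the catch on the cassette's +y side: 0 = sprung out, its nose locked under a ledge in the bay; 0.006 m = fully squeezed, as it must be held; the nose clears the ledge from about 0.004 m. 5 N squeezes it fully; a grip of 15 to 25 N is right.
- catch_right (a joint): The same for the catch on the cassette's -y side.
- cassette: The filter cassette: origin at the centre of its foot, axes as cassette_mid.
- pump: Bystander: black sampling pump, 45 x 75 x 95 mm plus a 14 mm nozzle, loose, standing beside the calibrator (either side); origin at the centre of its underside.
- flow_cell: Bystander: clear flow cell, cylinder 64 mm diameter, 105 mm high, loose, standing on the calibrator's other side; origin at the centre of its underside.
- filter_holder: Bystander: round filter holder, 44 mm diameter, 36 mm high, loose, on the bench near the calibrator's front right corner; origin at the centre of its underside.
Things that resemble listed ones, but are neither listed nor needed, are in the scene too. Leave any green or yellow look-alike of the cassette alone.

How it is judged:
By the outcome, as a careful person would: the job done as asked, in the order asked, and still so for the second after the job is handed in, while the arm keeps its last pose, push and grip.
It also fails if it takes over 64 s, if anything falls off the work surface, if the arm or the gripper's body presses on something with over 40 N, if the wrist force passes 120 N, or if a joint passes its speed limit or range.

### The arm

A 7-joint arm with a two-finger parallel gripper is mounted at the origin on the work surface. World frame = base frame: x ahead of the robot, y to its left, z up, the work surface at z = 0. Lengths are in m, angles in rad, forces in N, time in s.
With the tool pointing down it reaches from about 0.4 to 0.875 m from the base axis. Payload 6.5 kg.
Tool frame: the origin (TCP) lies at the very end of the fingers, on their centre line; the grasp point (between the pads) lies r.grip_depth behind it (r.grip_depth is the distance from the TCP to the grasp point, in m); z points along the fingers, y is the direction in which the jaws open and shut (so a half turn about z gives the same grasp; the last joint's range is limited). The gripper opens to 85 mm and grips with 20 to 120 N. Pads are 22 mm wide; open, the fingers measure 114 mm over their backs; the gripper's body (76 mm by 85 mm) begins 54 mm behind the grasp point. The pads swing forward as they close: fully open they stand 13 mm farther back than shut.
Start: joints at [-1.256, 0.536, -0.004, 1.538, 0.003, 1.067, -0.071], TCP at [0.242, 0.603, 0.231] pointing down, gripper open.
Joint ranges: [-2.7, 2.7], [-0.37, 2.16], [-1.27, 1.26], [0.24, 2.4], [-1.31, 4.45], [0.19, 1.91], [-2.76, 2.76]. Speed limits (rad/s): [2.39, 2.39, 3.14, 3.14, 3.14, 3.14, 3.14].

### API

Orientations are given as [roll, pitch, yaw] about the fixed x, y, z axes, in that order (R = Rz(yaw) Ry(pitch) Rx(roll)).
In Python, from rig import r gives the robot as it stands.
- The arm moves only by the tool move_arm, never from a script. Its argument "targets" is a list of rows, each a list of 3 entries, a list of its own where there are three numbers: the closure in counts, from 0 (fully open) to 255 (shut), then the shift along the tool's x, y, z in mm, then the turn about the tool's z in degrees. In form: [[gripper, [x, y, z], twist], ...]. A call has 1 to 10 rows; each row shifts and turns the commanded pose from where the row before left it, along the tool's axes as they then stand; what a row does not reach is not made up. A row lasts 1/10 s, in which the tool goes at most 50 mm and 8.59 degrees, less where a joint would pass 70% of its speed; a pose out of reach is approached as far as the arm can. A call is refused whole if a number of a shift passes 50 or a number of a turn 8.59, either way. A call with a gripper value outside its range is refused whole. The fingers move at their own pace and stop on an object; "newtons" is the grip in N (left out, the last holds). Time passes only in rows, so rows that do not move let the fingers close. It gives the time, the measured TCP pose, the force and the opening at its end, in the units of the state.
- r.get_state(): the state, without advancing time (a new reading comes with each control period).
- r.capture(name): name is "scene" or "top" or "wrist"; returns the picture (400x640x3 uint8, red, green, blue); there is no depth.
- r.camera_params(name): a dict with "vfov" (degrees; the focal length in pixels is half the picture's height over the tangent of half this angle, whatever the lens; pixels are square), "cx", "cy" (the principal point, pixels), "k1" (the pictures are not rectified: a ray, as slopes to the right and down, at radius r is drawn at 1 + k1 r^2 times it, then the intrinsics apply), "camera_from_world" (4x4, takes a point from world to camera coordinates). Camera axes: x right, y down, z forward; pixel columns grow to the right and rows downward; lengths in m; the calibration is good to about 2 mm. A picture is of the moment at which its call begins: read the wrist's pose just before it. camera_params takes no time and is no camera call; for the wrist camera it gives the pose at the moment of the call.
- r.finish_job(): hands the job in, once; it reports no verdict.
Trained networks look in the newest picture that a camera, given by its name, has taken for a name from the list of things; names that differ only in an ending like _2 or _b are one class to them, and where a whole thing is asked for, a point or a joint stands for the part that bears it (a point fixed in the world has none). Each returns a list of dicts, best first, with "p" (0 to 1); they miss things now and then, are a little off and sometimes report something else, mostly with a low value. They report only what shows in the picture. A call takes as long as a camera call. They do not tell look-alikes from the thing itself.
- r.search_frame(camera, query): "extent" ([left, top, right, bottom] in pixels, round what is visible of it).
- r.place_of(camera, query): "pixel" ([row, column] in pixels: a listed point, or the origin of a listed thing).
The state is a dict: "t": time; "qpos": joint angles; "qvel": joint speeds; "effort": joint torques, N m; "ee_pos": TCP position; "orientation": TCP orientation; "force": force on the tool from outside, world axes, zero at the start; "wrist_torque": the same for the moment, N m; "gripper_width": opening from 0.0 (shut) to 1.0 (fully open).
Only numpy, scipy, OpenCV 4.12 (cv2) and the standard library are available. Lean on these libraries where they do the work, as an engineer would, in place of code of your own. Each camera call takes 0.05 s, during which the arm holds its last target.

## Working session

There is one attempt and no reset: what is moved stays moved. The work goes in short steps, Python scripts to look and compute and a tool call to move; the robot and the scene stay as the last step left them, time stands still between calls to the robot, and variables do not carry over. Pictures are saved under pics/ and viewed, and the job is handed in when it is done.

Besides the shell and the picture viewer there is one more tool, called after "Emit:" as a command line: name --argument value ..., lists and objects as JSON in quotes. move_arm: Moves the arm, as the interface text tells. Its arguments: {"type":"object","properties":{"targets":{"type":"array","items":{"type":"array"}},"newtons":{"type":"number"}},"required":["targets"]}

```bash
ls; mkdir -p pics; python3 - <<'E'
from rig import r
import cv2
s=r.get_state();print(s, r.grip_depth)
for n in ["scene","top"]:
    p=r.camera_params(n);print(n,{k:(v if k!='camera_from_world' else [list(map(lambda x:round(x,4),q)) for q in v]) for k,v in p.items()})
    im=r.capture(n);cv2.imwrite(f"pics/{n}0.png",im[:,:,::-1])
    for q in ["calibrator","readout_hinge","readout_knob","cassette_mid","cassette_catches","pump","flow_cell","filter_holder"]:
        print(q,[(round(d['p'],2),[round(float(x),1) for x in d['pixel']]) for d in r.place_of(n,q)][:3])
E
```

```text
pics
{'t': 0.0, 'qpos': array([-1.25621522,  0.53716539, -0.00442498,  1.53886952,  0.00261242,
        1.06729006, -0.07115527]), 'qvel': array([ 2.93900542e-04,  1.47895596e-03,  1.46301017e-03,  9.58769008e-04,
       -9.88954523e-05, -1.77011081e-03,  4.10789405e-04]), 'effort': array([ 4.16561243e-04, -5.83416581e+01,  1.04899976e+00, -2.59099066e+01,
        1.23863915e-02,  9.59560275e-03, -1.92536440e-06]), 'ee_pos': array([0.2413646 , 0.60284974, 0.23041513]), 'orientation': array([-3.13987197e+00,  1.44462151e-04,  2.76092261e+00]), 'force': array([ 0.21729911,  1.08876066, -0.10622772]), 'wrist_torque': array([0.04874075, 0.03121434, 0.00247171]), 'gripper_width': 0.9963675732459375} 0.0187
scene {'vfov': 50.68106142700249, 'cx': 315.521212291777, 'cy': 196.4244891074562, 'k1': -0.08368169335135914, 'camera_from_world': [[np.float64(-0.5442), np.float64(0.8389), np.float64(0.0026), np.float64(0.2603)], [np.float64(0.6544), np.float64(0.4264), np.float64(-0.6244), np.float64(-0.2859)], [np.float64(-0.525), np.float64(-0.3381), np.float64(-0.7811), np.float64(1.3632)], [np.f
[... 629 characters left out ...]
.0073), np.float64(-0.9999), np.float64(-0.0101), np.float64(0.0388)], [np.float64(-0.9934), np.float64(0.0084), np.float64(-0.1144), np.float64(0.532)], [np.float64(0.1145), np.float64(0.0092), np.float64(-0.9934), np.float64(1.1042)], [np.float64(0.0), np.float64(0.0), np.float64(0.0), np.float64(1.0)]]}
calibrator [(0.64, [199.5, 366.5]), (0.63, [201.2, 368.0])]
readout_hinge []
readout_knob [(0.67, [199.1, 369.3])]
cassette_mid [(0.98, [272.3, 372.2]), (0.89, [155.6, 441.7]), (0.86, [199.6, 373.6])]
cassette_catches [(0.94, [270.4, 372.3]), (0.6, [198.0, 372.9]), (0.6, [155.3, 450.7])]
pump [(0.94, [206.4, 441.9])]
flow_cell [(0.56, [185.9, 300.4])]
filter_holder [(0.68, [254.2, 433.3])]
```

View pics/scene0.png

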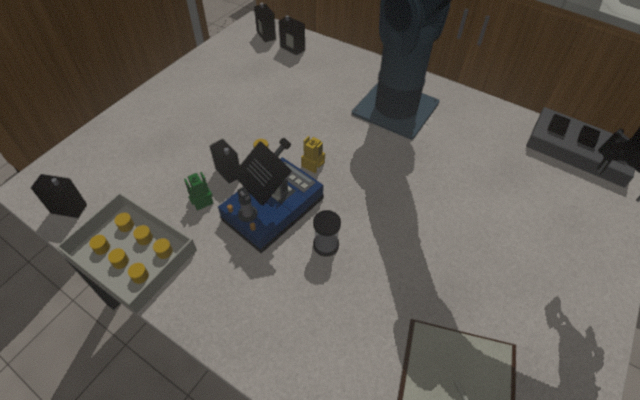

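View pics/top0.png

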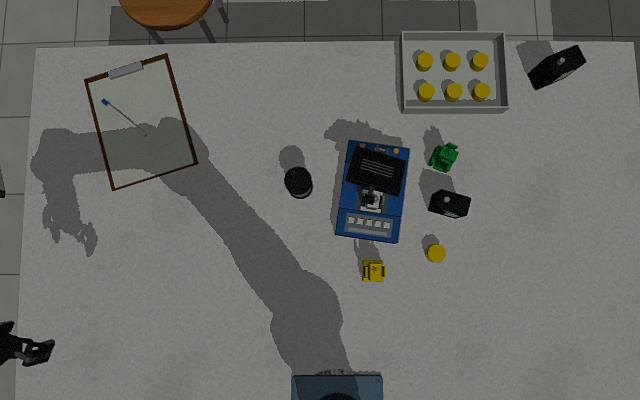

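```bash
python3 - <<'E'
import cv2
a=cv2.imread('pics/scene0.png')[90:290,160:420];cv2.imwrite('pics/sc.png',cv2.resize(a,None,fx=3,fy=3,interpolation=2))
a=cv2.imread('pics/top0.png')[90:310,240:500];cv2.imwrite('pics/tc.png',cv2.resize(a,None,fx=2.7,fy=2.7,interpolation=2))
E
```

```text
(no output)
```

View pics/sc.png

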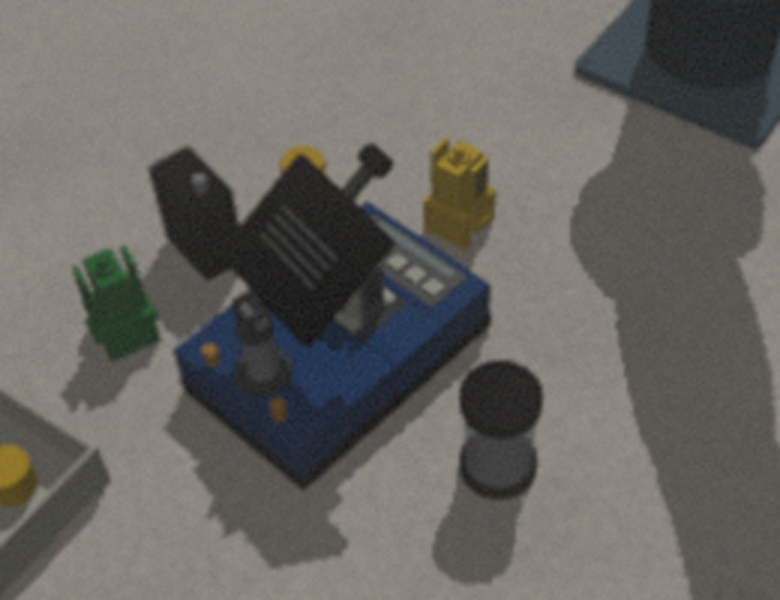

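View pics/tc.png

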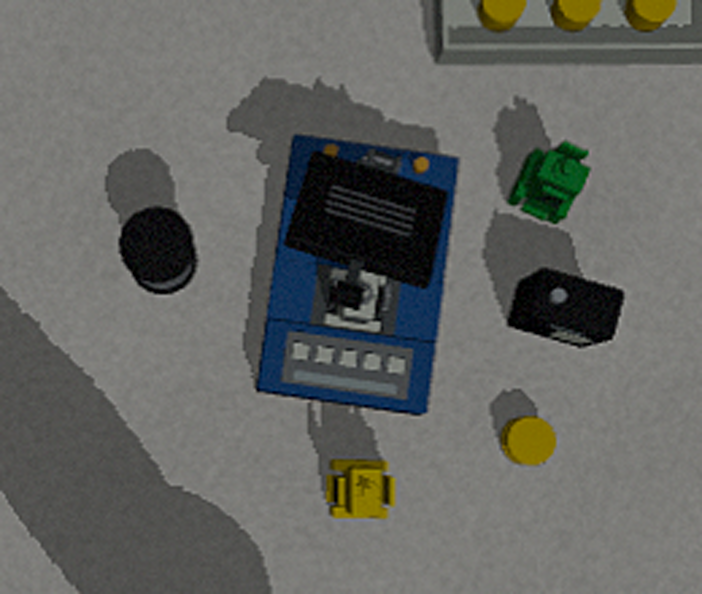

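```bash
cat > h.py <<'E'
import numpy as np, cv2
from rig import r
from scipy.optimize import least_squares
def cam(n):
    p=r.camera_params(n);f=200/np.tan(np.radians(p['vfov'])/2)
    return f,p['cx'],p['cy'],p['k1'],np.array(p['camera_from_world'],float)
def proj(c,P):
    f,cx,cy,k,T=c
    P=np.atleast_2d(P);q=P@T[:3,:3].T+T[:3,3];s=q[:,:2]/q[:,2:]
    s=s*(1+k*(s**2).sum(1,keepdims=True));return s*f+[cx,cy]
def ray(c,uv):
    f,cx,cy,k,T=c
    d=(np.array(uv,float)-[cx,cy])/f;s=d.copy()
    for _ in range(20): s=d/(1+k*(s@s))
    R=T[:3,:3];return -R.T@T[:3,3],R.T@np.array([s[0],s[1],1])
def atz(c,uv,z):
    o,d=ray(c,uv);return o+d*(z-o[2])/d[2]
def Rz(a): return np.array([[np.cos(a),-np.sin(a),0],[np.sin(a),np.cos(a),0],[0,0,1]])
def w(pose,P): return np.atleast_2d(P)@Rz(pose[2]).T+[pose[0],pose[1],0]
def knob(s,t): return np.array([.105-.15*np.cos(t)*np.cos(s),-.15*np.cos(t)*np.sin(s),.135+.15*np.sin(t)])
def panel(s,t):
    # corners of slab: mid-plane at free edge
    ex=np.array([-np.cos(t)*np.cos(s),-np.cos(t)*np.sin(s),np.sin(t)]);ey=np.array([-np.sin(s),np.cos(s),0])
    n=np.cross(ey,ex) # check sign
    h=np.array([.105,0,.135]);return h,ex,ey,n
E
python3 - <<'E'
from h import *
T=cam('top');S=cam('scene')
top=[((.14,.075,.058),(349.3,140.4)),((.14,-.075,.058),(409.6,148.1)),((-.09,.075,.058),(335.6,234.4)),((-.09,-.075,.058),(397.4,242.5))]
sc=[((-.09,.075,.058),(323.3,186)),((.14,-.075,.058),(220,207.5)),((.14,.075,.0),(261,252))]
for p,u in top: print(p,atz(T,u,p[2]).round(4))
for p,u in sc: print(p,atz(S,u,p[2]).round(4))
def res(v):
    e=[]
    for c,L in((T,top),(S,sc)):
        for p,u in L: e+=list((proj(c,w(v[:3],p))[0]-u))
    k=w(v[:3],knob(v[3],v[4]))
    e+=list(proj(T,k)[0]-(367.5,199));e+=list(proj(S,k)[0]-(284.3,143.3))
    return np.array(e)
o=least_squares(res,[.5,-.05,-.1,0,.8],loss='soft_l1');print(o.x.round(4),res(o.x).round(1))
print('knob',w(o.x[:3],knob(*o.x[3:])))
for n,c in(('top',T),('scene',S)):
    im=cv2.imread(f'pics/{n}0.png');h,ex,ey,nn=panel(*o.x[3:])
    pts=[(x,y,z) for x in(-.09,.14) for y in (-.075,.075) for z in (0,.058)]+[(x,y,.058) for x in(-.0265,.0265) for y in(-.0255,.0255)]+[h,knob(*o.x[3:])]+[h+ex*a+ey*b+nn*cc for a in(.013,.116) for b in(-.058,.058) for cc in(0.007,-.007)]+[(0,0,.106)]
    im=cv2.resize(im,None,fx=3,fy=3,interpolation=2)
    for q in proj(c,w(o.x[:3],np.array(pts))): cv2.circle(im,tuple(int(x) for x in q*3+1),3,(0,0,255),-1)
    im=im[270:900,480:1260] if n=='scene' else im[330:780,900:1500]
    cv2.imwrite(f'pics/{n}_fit.png',im)
for nm,c,u,z in(('pump',T,(441.9,206.4),0),('cell',T,(300.4,185.9),0),('hold',T,(433.3,254.2),0),('ylw',T,(372,272),.044),('pumpS',S,(229.8,170.8),0)):print(nm,atz(c,u,z).round(3))
E
```

```text
(0.14, 0.075, 0.058) [ 0.6667 -0.034   0.058 ]
(0.14, -0.075, 0.058) [ 0.6467 -0.1782  0.058 ]
(-0.09, 0.075, 0.058) [0.442  0.0013 0.058 ]
(-0.09, -0.075, 0.058) [ 0.4219 -0.1431  0.058 ]
(-0.09, 0.075, 0.058) [0.4487 0.0043 0.058 ]
(0.14, -0.075, 0.058) [ 0.6461 -0.1722  0.058 ]
(0.14, 0.075, 0.0) [ 0.667  -0.0359  0.    ]
[ 0.52   -0.0847 -0.1526 -0.168   0.615 ] [-0.9 -1.3  0.8 -0.1 -0.8 -0.2  0.9  0.9  0.9 -1.7 -2.6 -1.2  0.6  1.6
  0.9 -0.4  1.2  0.2]
knob [[ 0.50751345 -0.06201511  0.22154123]]
pump [ 0.511 -0.265  0.   ]
cell [0.566 0.087 0.   ]
hold [ 0.393 -0.24   0.   ]
ylw [ 0.353 -0.084  0.044]
pumpS [ 0.504 -0.273  0.   ]
```

View pics/top_fit.png

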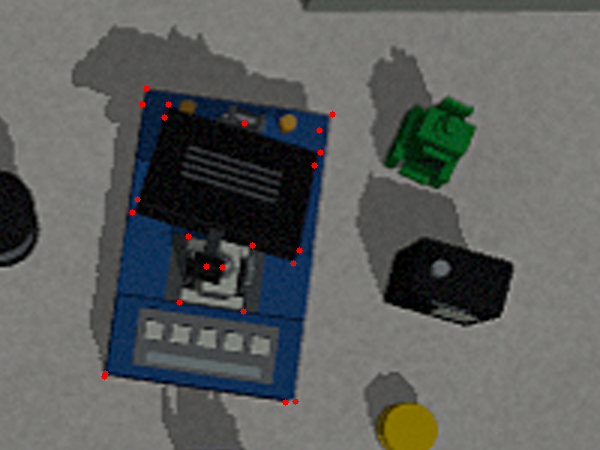

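View pics/scene_fit.png

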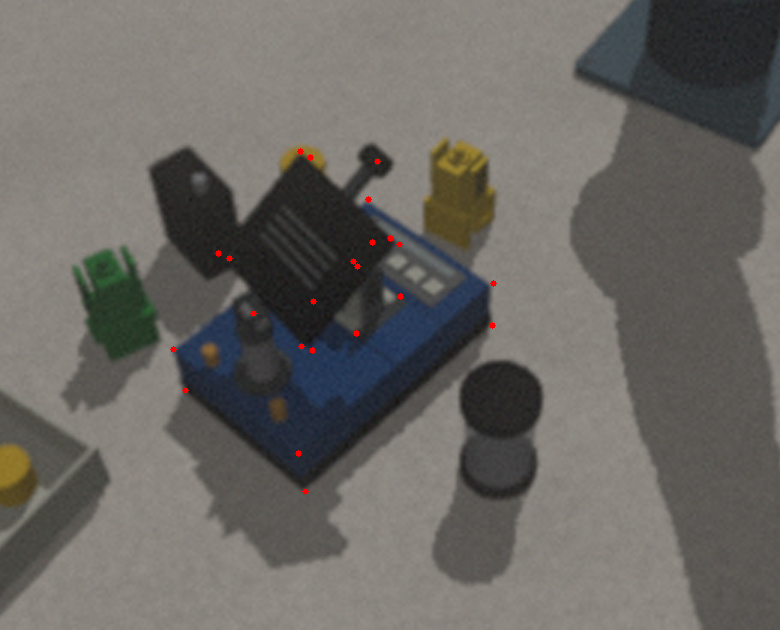

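Emit:
move_arm --targets '[[0,[0,0,-35],-3.4],[0,[0,0,-30],0],[0,[-29,-34,0],0],[0,[-29,-34,0],0],[0,[-29,-34,0],0],[0,[-29,-34,0],0],[0,[-29,-34,0],0],[0,[-29,-34,0],0],[0,[-29,-34,0],0],[0,[-29,-34,0],0]]' --newtons 30

```text
t: 1.9
ee_pos: [0.3762, 0.2704, 0.2966]
orientation: [3.141, 0.0, 2.82]
force: [-0.1, 0.6, 0.5]
gripper_width: 0.997
```

```bash
cat >> h.py <<'E'
def delta(P,yaw=None):
    s=r.get_state();p=np.array(s['ee_pos']);y=s['orientation'][2]
    d=np.array(P)-p;t=[np.cos(y)*d[0]+np.sin(y)*d[1],np.sin(y)*d[0]-np.cos(y)*d[1],-d[2]]
    print('t',round(s['t'],2),'p',p.round(4),'rpy',np.round(s['orientation'],4),'F',np.round(s['force'],1),'g',round(s['gripper_width'],3),'q',np.round(s['qpos'],2))
    print('tool shift mm',np.round(np.array(t)*1000,1),'twist deg', None if yaw is None else round(np.degrees((y-yaw+np.pi)%(2*np.pi)-np.pi),2))
E
python3 -c "
from h import *
delta((.5075,-.062,.295),np.pi-.3206)"
```

```text
t 1.9 p [0.3762 0.2704 0.2966] rpy [3.1408e+00 3.0000e-04 2.8202e+00] F [-0.1  0.6  0.5] g 0.997 q [-0.83  0.14  0.12  1.94 -0.02  1.06  0.55]
tool shift mm [-229.5 -273.9    1.6] twist deg -0.04
```

Emit:
move_arm --targets '[[0,[-29,-34,0],0],[0,[-29,-34,0],0],[0,[-29,-34,0],0],[0,[-29,-34,0],0],[0,[-29,-34,0],0],[0,[-29,-34,0],0],[0,[-29,-34,0],0],[0,[-26,-36,0],0],[0,[0,0,0],0]]'

```text
t: 2.8
ee_pos: [0.5073, -0.0671, 0.2968]
orientation: [-3.139, 0.003, 2.811]
force: [-0.9, -0.0, -0.5]
gripper_width: 1.001
```

```bash
python3 -c "
from h import *
delta((.5075,-.062,.2028),np.pi-.3206)
c=cam('wrist')
im=r.capture('wrist');cv2.imwrite('pics/w1.png',im[:,:,::-1])
for q in ['readout_knob','cassette_catches','cassette_mid']:
  for d in r.place_of('wrist',q):
    u=d['pixel'][::-1]; print(q,round(d['p'],2),np.round(u,1),atz(c,u,{'readout_knob':.2215,'cassette_catches':.088,'cassette_mid':.062}[q]).round(4))
print(proj(c,[.5075,-.062,.2215]))
k=w((.52,-.0847,-.1526),(0,0,.118));print('nozzle',k,proj(c,k))
"
```

```text
t 2.8 p [ 0.5073 -0.0671  0.2968] rpy [-3.1389e+00  2.7000e-03  2.8110e+00] F [-0.9 -0.  -0.5] g 1.001 q [-0.32  0.23  0.43  1.85 -0.11  1.08  1.39]
tool shift mm [ 1.4  4.9 94. ] twist deg -0.58
readout_knob 0.57 [322.9 208. ] [ 0.509  -0.0634  0.2215]
cassette_catches 0.85 [212.  294.2] [ 0.6196 -0.2569  0.088 ]
cassette_catches 0.77 [308.7 189.7] [ 0.5246 -0.0848  0.088 ]
cassette_mid 0.9 [218.5 283.9] [ 0.6203 -0.2564  0.062 ]
cassette_mid 0.81 [311.8 181.8] [ 0.5224 -0.0807  0.062 ]
cassette_mid 0.72 [261.2  54.7] [ 0.3618 -0.0861  0.062 ]
[[324.03401711 205.68470565]]
nozzle [[ 0.52   -0.0847  0.118 ]] [[306.48472276 192.99450563]]
```

View pics/w1.png

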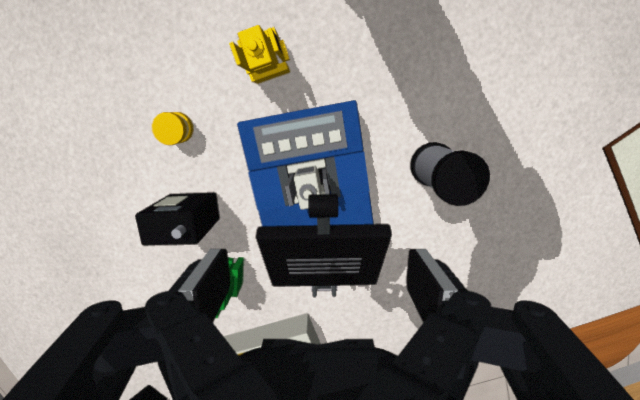

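Emit:
move_arm --targets '[[0,[1,4.5,20],-0.6],[0,[0,0,30],0],[0,[0,0,30],0],[0,[0,0,15],0],[0,[0,0,0],0]]'

```text
t: 3.5
ee_pos: [0.5051, -0.0538, 0.1994]
orientation: [-3.141, -0.004, 2.833]
force: [-0.6, -0.2, 0.1]
gripper_width: 1.004
```

```bash
python3 -c "
from h import *
delta((.508,-.0625,.2028),np.pi-.3206)
c=cam('wrist')
im=r.capture('wrist');cv2.imwrite('pics/w2.png',im[:,:,::-1])
print(proj(c,[.508,-.0625,.2215]))
"
```

```text
t 3.5 p [ 0.5051 -0.0538  0.1994] rpy [-3.1407 -0.0044  2.8333] F [-0.6 -0.2  0.1] g 1.004 q [-0.3   0.35  0.39  1.95 -0.17  0.87  1.44]
tool shift mm [-5.4 -7.4 -3.4] twist deg 0.7
[[300.26441783 286.52845343]]
```

View pics/w2.png

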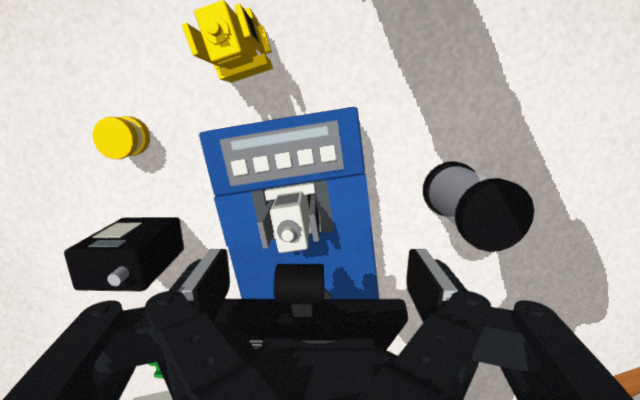

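Emit:
move_arm --targets '[[0,[0,0,0],0],[0,[0,0,0],0]]'

```text
t: 3.75
ee_pos: [0.5078, -0.0553, 0.2025]
orientation: [3.141, 0.002, 2.831]
force: [0.4, -0.7, -0.4]
gripper_width: 0.996
```

```bash
python3 -c "
from h import *
delta((.508,-.0625,.2028),np.pi-.3206)
"
```

```text
t 3.75 p [ 0.5078 -0.0553  0.2025] rpy [3.1406e+00 2.0000e-03 2.8314e+00] F [ 0.4 -0.7 -0.4] g 0.996 q [-0.3   0.35  0.39  1.95 -0.17  0.87  1.44]
tool shift mm [-2.4 -6.8 -0.3] twist deg 0.59
```

Emit:
move_arm --targets '[[0,[-2,-6.5,1],0.6],[0,[0,0,0],0],[0,[0,0,0],0],[255,[0,0,0],0],[255,[0,0,0],0],[255,[0,0,0],0],[255,[0,0,0],0],[255,[0,0,0],0],[255,[0,0,0],0],[255,[0,0,0],0]]' --newtons 30

```text
t: 4.75
ee_pos: [0.5068, -0.0625, 0.2003]
orientation: [-3.142, -0.0, 2.82]
force: [-0.6, -0.3, 1.7]
gripper_width: 0.249
```

```bash
python3 -c "
from h import *
delta((.508,-.0625,.2028),np.pi-.3206)
im=r.capture('wrist');cv2.imwrite('pics/w3.png',im[:,:,::-1])
"
```

```text
t 4.75 p [ 0.5068 -0.0625  0.2003] rpy [-3.1415e+00 -2.0000e-04  2.8202e+00] F [-0.6 -0.3  1.7] g 0.249 q [-0.29  0.36  0.39  1.95 -0.18  0.87  1.45]
tool shift mm [-1.2  0.3 -2.5] twist deg -0.05
```

View pics/w3.png

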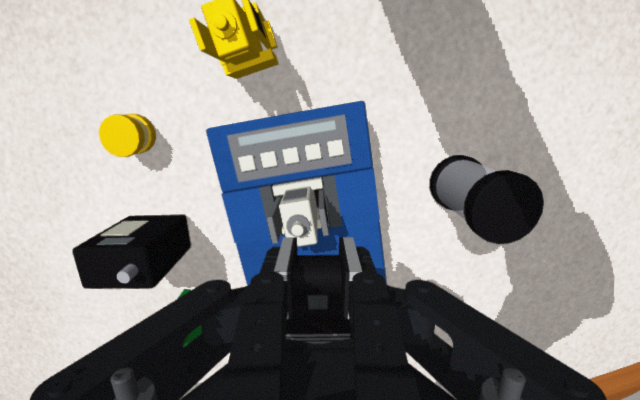

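```bash
python3 -c "
import numpy as np
t=np.linspace(.615,1.92,15)
print(np.c_[150*np.diff(np.cos(t)),-150*np.diff(np.sin(t))].round(1).tolist())
"
```

```text
[[-8.6, -11.0], [-9.6, -10.2], [-10.5, -9.2], [-11.3, -8.2], [-12.0, -7.1], [-12.6, -6.0], [-13.1, -4.8], [-13.5, -3.5], [-13.8, -2.3], [-13.9, -1.0], [-14.0, 0.3], [-13.9, 1.6], [-13.7, 2.9], [-13.3, 4.2]]
```

Emit:
move_arm --targets '[[255,[0,-2,0],-1],[255,[0,-4,0],-1.9],[255,[0,-4,0],-1.9],[255,[0,-4,0],-1.9],[255,[0,-4,0],-1.9],[255,[0,-2.5,0],-1],[255,[0,0,0],0]]'

```text
t: 5.5
ee_pos: [0.5021, -0.0826, 0.2004]
orientation: [3.142, 0.001, 2.988]
force: [1.6, -0.5, -1.8]
gripper_width: 0.25
```

```bash
python3 -c "
from h import *
k=w((.52,-.0847,-.1526),knob(0,.615))[0];print(k)
delta(k+[-.001,0,-.0215],np.pi-.1526)
"
```

```text
[ 0.50268753 -0.08203742  0.22154378]
t 5.5 p [ 0.5021 -0.0826  0.2004] rpy [3.1415e+00 8.0000e-04 2.9875e+00] F [ 1.6 -0.5 -1.8] g 0.25 q [-0.22  0.35  0.37  1.96 -0.16  0.86  1.64]
tool shift mm [0.5 0.5 0.4] twist deg -0.08
```

Swivel went as planned; now tilting.

Emit:
move_arm --targets '[[255,[-8.6,0,-11],0],[255,[-9.6,0,-10.2],0],[255,[-10.5,0,-9.2],0],[255,[-11.3,0,-8.2],0],[255,[-12,0,-7.1],0],[255,[-12.6,0,-6],0],[255,[-13.1,0,-4.8],0]]'

```text
t: 6.2
ee_pos: [0.5768, -0.0938, 0.2567]
orientation: [3.141, -0.005, 2.988]
force: [-5.3, 1.0, 2.5]
gripper_width: 0.252
```

```bash
python3 -c "
from h import *
k=w((.52,-.0847,-.1526),knob(0,.615+1.305/2))[0];print(k)
delta(k+[-.001,0,-.0215],np.pi-.1526)
"
```

```text
[ 0.57950027 -0.09385088  0.27815358]
t 6.2 p [ 0.5768 -0.0938  0.2567] rpy [ 3.1414 -0.0052  2.9877] F [-5.3  1.   2.5] g 0.252 q [-0.2   0.42  0.38  1.71 -0.17  1.06  1.65]
tool shift mm [-1.7  0.2  0. ] twist deg -0.07
```

Emit:
move_arm --targets '[[255,[-13.5,0,-3.5],0],[255,[-13.8,0,-2.3],0],[255,[-13.9,0,-1],0],[255,[-14,0,0.3],0],[255,[-13.9,0,1.6],0],[255,[-13.7,0,2.9],0],[255,[-13.3,0,4.2],0],[255,[0,0,0],0],[255,[0,0,0],0]]'

```text
t: 7.1
ee_pos: [0.6749, -0.1085, 0.2555]
orientation: [3.141, 0.002, 2.988]
force: [1.7, -0.4, 4.6]
gripper_width: 0.248
```

```bash
python3 -c "
from h import *
k=w((.52,-.0847,-.1526),knob(0,1.92))[0];print(k)
delta(k+[-.001,0,-.0215],np.pi-.1526)
for n in ['scene','top']:
  im=r.capture(n);cv2.imwrite('pics/%s1.png'%n,im[:,:,::-1])
  o=(200,90) if n=='scene' else (250,80)
  cv2.imwrite('pics/%s1c.png'%n,cv2.resize(im[o[1]:o[1]+190,o[0]:o[0]+220,::-1],None,fx=3,fy=3,interpolation=2))
"
```

```text
[ 0.67450586 -0.10846233  0.27594682]
t 7.1 p [ 0.6749 -0.1085  0.2555] rpy [3.1413e+00 2.4000e-03 2.9882e+00] F [ 1.7 -0.4  4.6] g 0.248 q [-0.14  0.59  0.37  1.43 -0.22  1.15  1.68]
tool shift mm [ 1.4 -0.2  1. ] twist deg -0.05
```

View pics/scene1c.png

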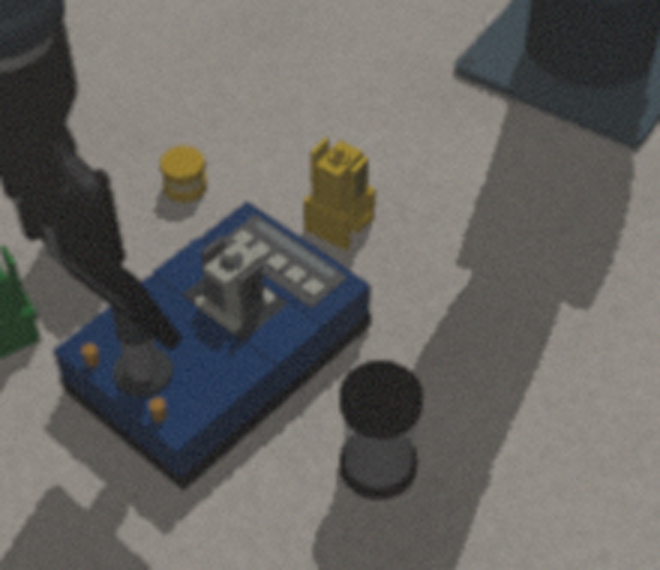

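View pics/top1c.png

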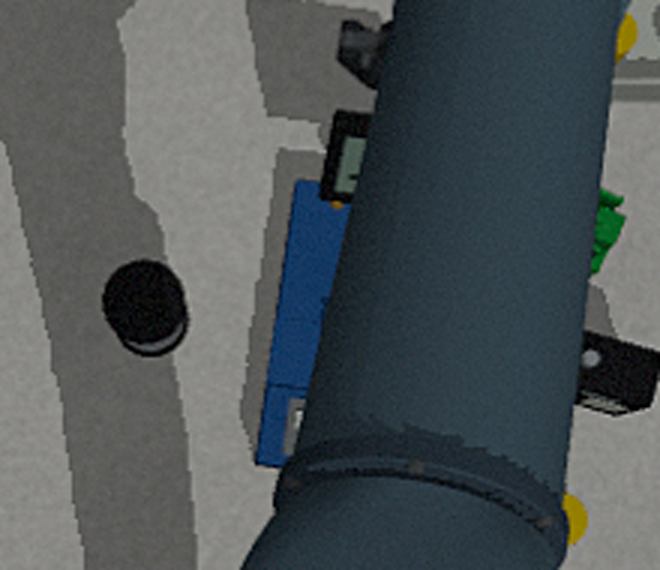

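Emit:
move_arm --targets '[[0,[0,0,0],0],[0,[0,0,0],0],[0,[0,0,0],0],[0,[0,0,0],0],[0,[0,0,-20],0],[0,[0,0,-40],0],[0,[40,0,-20],0],[0,[45,0,0],0],[0,[45,0,0],0],[0,[40,0,0],0]]'

```text
t: 8.2
ee_pos: [0.5033, -0.0827, 0.3345]
orientation: [3.141, -0.0, 2.988]
force: [-0.2, 0.1, -0.1]
gripper_width: 1.001
```

Emit:
move_arm --targets '[[0,[20,0,0],0],[0,[0,0,0],0],[0,[0,0,0],0]]'

```text
t: 8.5
ee_pos: [0.4864, -0.0798, 0.335]
orientation: [3.141, 0.001, 2.988]
force: [-0.3, -0.9, 1.3]
gripper_width: 0.997
```

```bash
python3 -c "
from h import *
k=w((.52,-.0847,-.1526),(0,0,.088))[0];print(k)
delta(k+[-.001,0,-.0187],np.pi-.1526)
c=cam('wrist');np.savez('w4.npz',*[np.array(x) for x in c])
for n in ['scene','top','wrist']:
  im=r.capture(n);cv2.imwrite('pics/%s2.png'%n,im[:,:,::-1])
  o=(160,70) if n=='scene' else (250,80)
  if n!='wrist':cv2.imwrite('pics/%s2c.png'%n,cv2.resize(im[o[1]:o[1]+190,o[0]:o[0]+220,::-1],None,fx=3,fy=3,interpolation=2))
"
```

```text
[ 0.52   -0.0847  0.088 ]
t 8.5 p [ 0.4864 -0.0798  0.335 ] rpy [3.1412e+00 1.3000e-03 2.9880e+00] F [-0.3 -0.9  1.3] g 0.997 q [-0.28  0.16  0.39  1.83 -0.07  1.16  1.56]
tool shift mm [-3.300e+01  1.000e-01  2.657e+02] twist deg -0.06
```

View pics/scene2c.png

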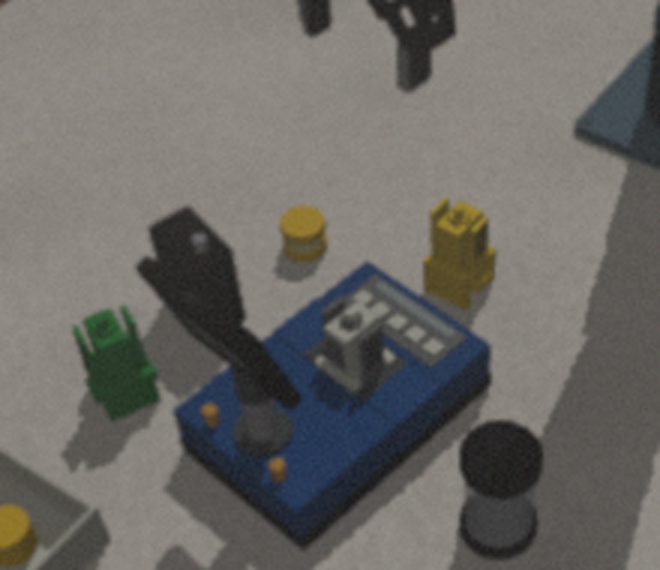

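View pics/top2c.png

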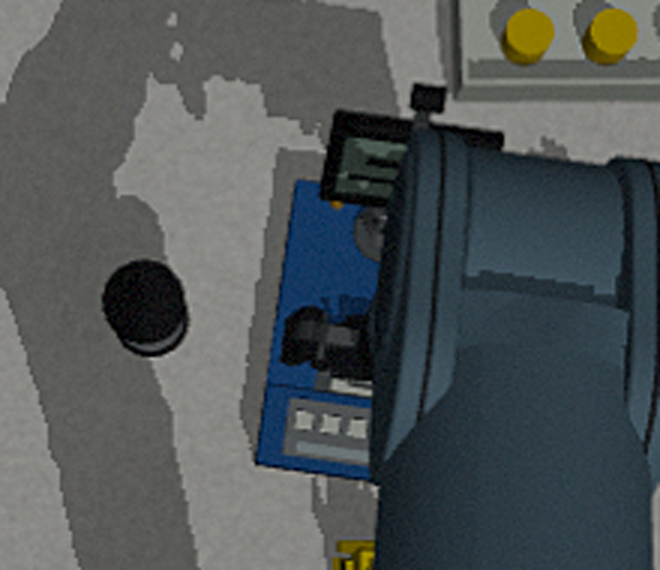

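View pics/wrist2.png

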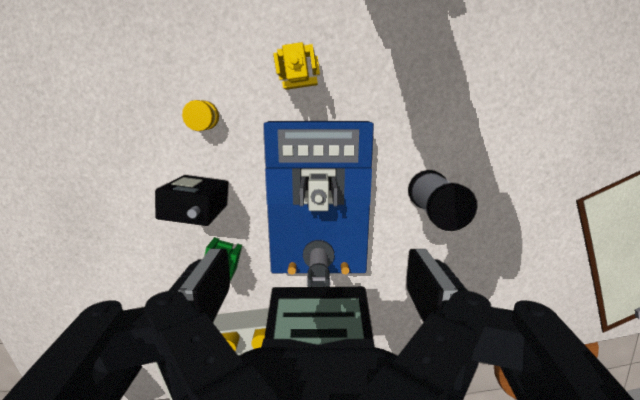

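```bash
python3 - <<'E'
from h import *
T=cam('top');W=cam('wrist')
p0=(.52,-.0847,-.1526)
wb=[((-.09,.075,.058),(373,122)),((-.09,-.075,.058),(264.5,122)),((.14,-.075,.058),(271,272)),((.14,.075,.058),(369.5,272))]
top=[((.14,.075,.058),(250+297/3,80+180/3)),((-.09,.075,.058),(250+256/3,80+464/3))]
for p,u in wb: print(p,u,proj(W,w(p0,p)).round(1), 'nozzle',)
print('nozzle 319,197',proj(W,w(p0,(0,0,.118))).round(1))
for p,u in top: print(p,u,proj(T,w(p0,p)).round(1))
for t in (1.82,1.92,2.02): print(t,'knob top pred',proj(T,w(p0,knob(0,t))).round(1),'obs',(392.7,112.7))
for s in(-.05,0,.05): print(s,proj(T,w(p0,knob(s,1.92))).round(1))
def edges(c,pose,s,t):
    h,ex,ey,n=panel(s,t)
    return {(a,b,cc):proj(c,w(pose,h+ex*a+ey*b+n*cc)).round(1)[0] for a in(.013,.116) for b in(-.058,.058) for cc in(.007,-.007)}
print('top',edges(T,p0,0,1.92));print('wrist',edges(W,p0,0,1.92))
E
```

```text
(-0.09, 0.075, 0.058) (373, 122) [[373.8 120.3]] nozzle
(-0.09, -0.075, 0.058) (264.5, 122) [[262.  120.6]] nozzle
(0.14, -0.075, 0.058) (271, 272) [[269.9 273. ]] nozzle
(0.14, 0.075, 0.058) (369.5, 272) [[366.4 272.9]] nozzle
nozzle 319,197 [[318.  197.5]]
(0.14, 0.075, 0.058) (349.0, 140.0) [[348.4 139.1]]
(-0.09, 0.075, 0.058) (335.3333333333333, 234.66666666666666) [[334.8 234.2]]
1.82 knob top pred [[392.5 116.2]] obs (392.7, 112.7)
1.92 knob top pred [[393.1 109.7]] obs (392.7, 112.7)
2.02 knob top pred [[393.6 103.9]] obs (392.7, 112.7)
-0.05 [[394.4 110. ]]
0 [[393.1 109.7]]
0.05 [[391.8 109.6]]
top {(0.013, -0.058, 0.007): array([408.5, 148.8]), (0.013, -0.058, -0.007): array([408.1, 154.1]), (0.013, 0.058, 0.007): array([356.4, 141.4]), (0.013, 0.058, -0.007): array([355.7, 146.7]), (0.116, -0.058, 0.007): array([419. , 121.3]), (0.116, -0.058, -0.007): array([418.7, 127. ]), (0.116, 0.058, 0.007): array([361.8, 113.2]), (0.116, 0.058, -0.007): array([361.1, 118.8])}
wrist {(0.013, -0.058, 0.007): array([272.1, 291.8]), (0.013, -0.058, -0.007): array([271. , 284.9]), (0.013, 0.058, 0.007): array([364.1, 291.7]), (0.013, 0.058, -0.007): array([365.2, 284.8]), (0.116, -0.058, 0.007): array([260.3, 377.3]), (0.116, -0.058, -0.007): array([258.5, 371.1]), (0.116, 0.058, 0.007): array([376.1, 377.2]), (0.116, 0.058, -0.007): array([377.8, 371. ])}
```

```bash
python3 - <<'E'
import cv2
a=cv2.imread('pics/top2.png')[100:160,345:445];a=cv2.resize(a,None,fx=7,fy=7,interpolation=0);cv2.imwrite('pics/z1.png',cv2.convertScaleAbs(a,alpha=2,beta=20))
a=cv2.imread('pics/scene2.png')[125:215,195:325];a=cv2.resize(a,None,fx=6,fy=6,interpolation=0);cv2.imwrite('pics/z2.png',cv2.convertScaleAbs(a,alpha=2,beta=20))
a=cv2.imread('pics/wrist2.png')[105:355,250:390];a=cv2.resize(a,None,fx=2.4,fy=2.4,interpolation=0);cv2.imwrite('pics/z3.png',cv2.convertScaleAbs(a,alpha=1.6,beta=20))
E
```

```text
(no output)
```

View pics/z1.png

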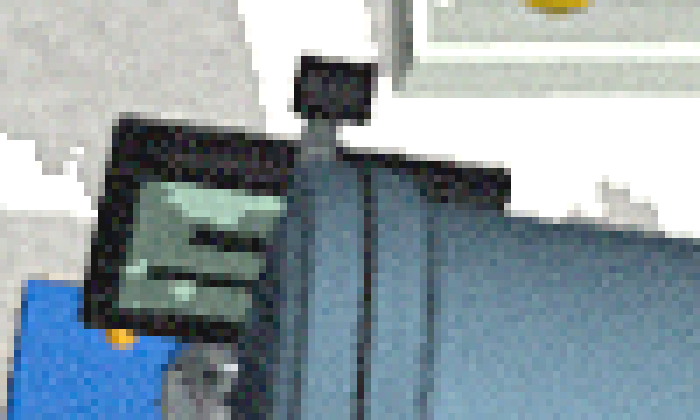

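View pics/z2.png

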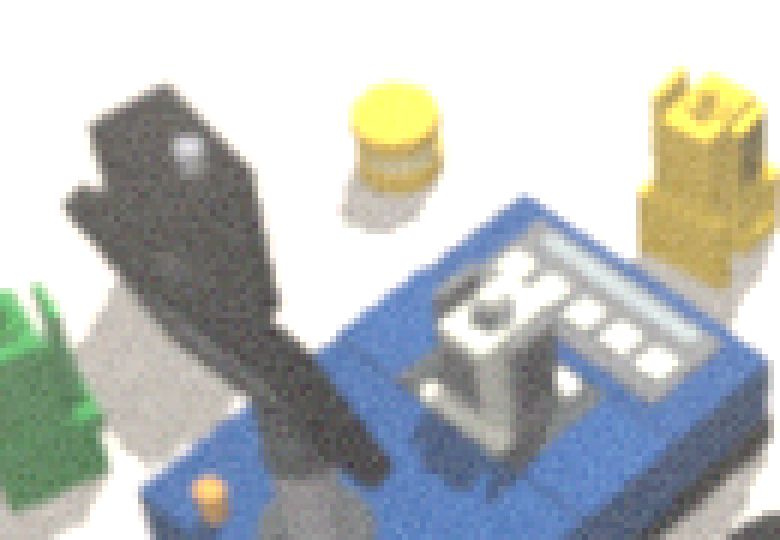

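View pics/z3.png

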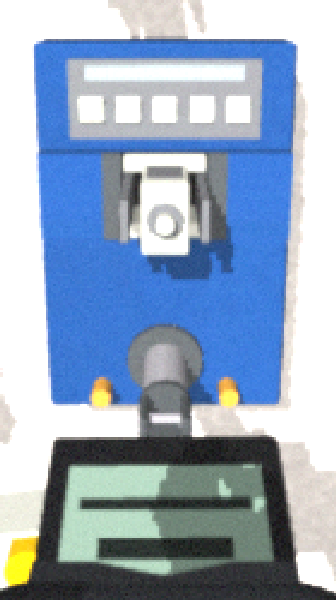

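```bash
python3 - <<'E'
from h import *
T=cam('top');W=cam('wrist');S=cam('scene')
obs=[]
def z3(x,y): return (250+x/2.4,105+y/2.4)
def z2(x,y): return (195+x/6,125+y/6)
for p,u in [((-.09,.075,.058),z3(297,41)),((-.09,-.075,.058),z3(35,42)),((.14,-.075,.058),z3(51,403)),((.14,.075,.058),z3(281,404))]: obs.append((W,p,u))
for p,u in [((.14,.075,.058),(349.2,140.2)),((-.09,.075,.058),(335.4,234.5)),((.14,-.075,.058),(409.6,148.1)),((-.09,-.075,.058),(397.4,242.5))]: obs.append((T,p,u))
for p,u in [((-.09,.075,.058),z2(768,358)),((-.09,-.075,.058),z2(527,198)),((.14,-.075,.058),z2(143,492))]: obs.append((S,p,u))
pan=[(T,(.15,0,0),(392.9,112.7)),(T,(.116,.058,.007),(361.4,116.4)),(T,(.116,-.058,.007),(418.1,124.6)),(T,(.013,.058,-.007),(356.9,146.4)),
 (W,(.013,-.058,-.007),z3(50,438)),(W,(.013,.058,-.007),z3(279,438))]
def P(s,t,a):
    h,ex,ey,n=panel(s,t);return h+ex*a[0]+ey*a[1]+n*a[2]
def res(v,use):
    e=[proj(c,w(v[:3],p))[0]-np.array(u) for c,p,u in obs]
    # per-camera pixel bias: top, wrist, scene
    b={id(T):v[5:7],id(W):v[7:9],id(S):v[9:11]}
    e=[x+b[id(o[0])] for x,o in zip(e,obs)]
    e+=[proj(c,w(v[:3],P(v[3],v[4],p)))[0]-np.array(u)+b[id(c)] for c,p,u in use]
    return np.r_[np.ravel(e),v[5:]/1.0]
for use in (pan,pan[:4],pan[:1]+pan[4:]):
    o=least_squares(res,[.52,-.085,-.15,0,1.9]+[0]*6,args=(use,),loss='soft_l1')
    print(o.x.round(4));print(res(o.x,use)[:2*(len(obs)+len(use))].reshape(-1,2).round(1).tolist())
    J=o.jac;C=np.linalg.inv(J.T@J);print('sd',np.sqrt(np.diag(C))[:5].round(4))
E
```

```text
[ 0.5222 -0.0841 -0.1524 -0.0055  1.8616  0.2036  0.9276  0.1703  0.2122
  0.3395  0.1673]
[[0.8, 0.1], [-1.7, -0.1], [-0.5, 1.5], [-0.0, 0.9], [-0.9, -1.0], [-0.6, -0.3], [0.7, -0.1], [0.9, 0.9], [1.3, 0.4], [-0.3, -1.1], [-1.6, 0.2], [-0.1, 0.6], [0.1, -0.8], [0.7, -0.6], [-1.3, 0.5], [1.2, -1.8], [-0.2, -1.5]]
sd [0.0014 0.0013 0.0054 0.0217 0.0173]
[ 0.5218 -0.0838 -0.1521 -0.0071  1.8573  0.3575  0.671   0.1731 -0.022
  0.2155  0.199 ]
[[1.0, -0.6], [-1.5, -0.7], [-0.3, 1.0], [0.2, 0.4], [-0.9, -1.1], [-0.6, -0.3], [0.7, -0.2], [0.9, 0.8], [1.4, 0.4], [-0.2, -1.1], [-1.5, 0.2], [-0.2, 0.8], [0.1, -0.7], [0.7, -0.4], [-1.4, 0.4]]
sd [0.0014 0.0014 0.0057 0.0231 0.018 ]
[ 0.5222 -0.0841 -0.1522 -0.0066  1.8756  0.1485  0.9336  0.1674  0.2199
  0.3362  0.1735]
[[0.8, 0.0], [-1.8, -0.1], [-0.5, 1.5], [-0.0, 0.9], [-0.9, -1.0], [-0.7, -0.3], [0.7, -0.1], [0.8, 0.9], [1.3, 0.4], [-0.3, -1.1], [-1.6, 0.2], [-0.1, -0.3], [1.2, -1.7], [-0.2, -1.3]]
sd [0.0014 0.0013 0.0055 0.0335 0.0191]
```

Emit:
move_arm --targets '[[0,[-30,0,-15],0],[0,[-40,0,-5],0],[0,[-40,0,0],0],[0,[-40,0,0],0],[0,[-30,0,0],0],[0,[-5,0,0],0],[0,[0,0,0],0],[0,[0,0,0],0],[0,[0,0,0],0]]'

```text
t: 9.55
ee_pos: [0.6679, -0.1082, 0.355]
orientation: [3.141, 0.0, 2.987]
force: [-0.4, 0.0, -0.4]
gripper_width: 1.0
```

```bash
python3 - <<'E'
from h import *
delta((.669,-.107,.35))
W=cam('wrist')
im=r.capture('wrist');cv2.imwrite('pics/w5.png',im[:,:,::-1])
p0=(.522,-.0841,-.1524)
for t in(1.82,1.87,1.92):
    h,ex,ey,n=panel(0,t)
    print(t,'knob',proj(W,w(p0,knob(0,t))).round(1),'tip',proj(W,w(p0,h+ex*.159)).round(1),[proj(W,w(p0,h+ex*.116+ey*b+n*c)).round(1).tolist() for b in(-.058,.058) for c in(.007,-.007)])
print([proj(W,w(p0,q)).round(1).tolist() for q in((-.09,.075,.058),(-.09,-.075,.058),(0,0,.118))])
E
```

```text
t 9.55 p [ 0.6679 -0.1082  0.355 ] rpy [3.1413e+00 1.0000e-04 2.9875e+00] F [-0.4  0.  -0.4] g 1.0 q [-0.16  0.52  0.41  1.32 -0.2   1.34  1.66]
tool shift mm [-0.9  1.3  5. ] twist deg None
1.82 knob [[319.4 200.5]] tip [[319.5 207. ]] [[[251.4, 187.0]], [[249.5, 172.2]], [[387.1, 186.7]], [[389.0, 171.9]]]
1.87 knob [[319.4 208.8]] tip [[319.5 216. ]] [[[252.2, 192.6]], [[250.2, 178.6]], [[386.2, 192.3]], [[388.2, 178.3]]]
1.92 knob [[319.4 216.6]] tip [[319.5 224.3]] [[[253.1, 197.8]], [[251.0, 184.6]], [[385.3, 197.6]], [[387.4, 184.3]]]
[[[377.3, -25.3]], [[259.4, -24.9]], [[318.6, 40.0]]]
```

View pics/w5.png

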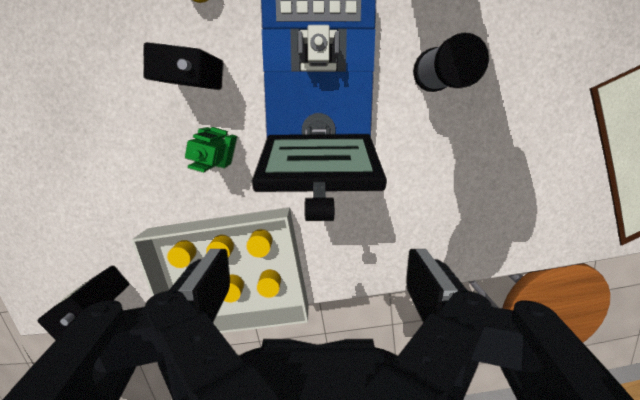

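```bash
python3 - <<'E'
from h import *
p0=(.522,-.0841,-.1524)
k=w(p0,knob(0,1.86))[0];print(k)
delta(k-[0,0,.0205],np.pi-.1524)
E
```

```text
[ 0.66806555 -0.10653434  0.27877069]
t 9.6 p [ 0.668  -0.1081  0.3552] rpy [3.1412e+00 3.0000e-04 2.9876e+00] F [ 0.  -0.2 -0.8] g 0.998 q [-0.16  0.52  0.41  1.32 -0.2   1.34  1.66]
tool shift mm [ 0.1  1.6 96.9] twist deg -0.09
```

Emit:
move_arm --targets '[[0,[0,1,25],0],[0,[0,0,35],0],[0,[0,0,25],0],[0,[0,0,11.5],0],[0,[0,0,0],0],[0,[0,0,0],0]]'

```text
t: 10.2
ee_pos: [0.6693, -0.1074, 0.2597]
orientation: [3.142, 0.002, 2.988]
force: [-0.1, 0.2, 1.2]
gripper_width: 1.003
```

Emit:
move_arm --targets '[[255,[0,0,0],0],[255,[0,0,0],0],[255,[0,0,0],0],[255,[0,0,0],0],[255,[0,0,0],0],[255,[0,0,0],0],[255,[0,0,0],0]]' --newtons 40

```text
t: 10.9
ee_pos: [0.669, -0.1073, 0.2584]
orientation: [-3.142, 0.001, 2.988]
force: [-0.7, -0.4, 2.3]
gripper_width: 0.247
```

```bash
python3 - <<'E'
from h import *
p0=(.522,-.0841,-.1524)
k=w(p0,knob(0,1.92))[0];print(k)
delta(k-[0,0,.0205],np.pi-.1524)
E
```

```text
[ 0.6765106  -0.10783143  0.27594682]
t 10.9 p [ 0.669  -0.1073  0.2584] rpy [-3.1415e+00  7.0000e-04  2.9877e+00] F [-0.7 -0.4  2.3] g 0.247 q [-0.16  0.58  0.38  1.45 -0.23  1.16  1.68]
tool shift mm [-7.5  0.6  3. ] twist deg -0.08
```

Move the knob by 8.5 mm back, 2.8 down; then release, rise and look.

Emit:
move_arm --targets '[[255,[-4,0,1.2],0],[255,[-4.5,0,1.6],0],[255,[0,0,0],0],[255,[0,0,0],0],[0,[0,0,0],0],[0,[0,0,0],0],[0,[0,0,0],0],[0,[0,0,-20],0],[0,[0,0,-40],0],[0,[0,0,-40],0]]'

```text
t: 11.9
ee_pos: [0.6766, -0.1083, 0.3556]
orientation: [-3.141, -0.002, 2.988]
force: [0.9, 0.3, -0.3]
gripper_width: 0.998
```

Emit:
move_arm --targets '[[0,[0,0,0],0],[0,[0,0,0],0]]'

```text
t: 12.1
ee_pos: [0.6776, -0.1086, 0.3562]
orientation: [3.141, 0.002, 2.988]
force: [-0.3, 0.0, -0.3]
gripper_width: 1.001
```

```bash
python3 - <<'E'
from h import *
delta((.669,-.107,.35))
W=cam('wrist')
im=r.capture('wrist');cv2.imwrite('pics/w6.png',im[:,:,::-1])
p0=(.522,-.0841,-.1524)
for t in(1.82,1.87,1.92,1.97):
    h,ex,ey,n=panel(0,t)
    print(t,'knob',proj(W,w(p0,knob(0,t))).round(1),'tip',proj(W,w(p0,h+ex*.159)).round(1),[proj(W,w(p0,h+ex*.116+ey*b+n*c)).round(1).tolist() for b in(-.058,.058) for c in(.007,-.007)])
print([proj(W,w(p0,q)).round(1).tolist() for q in((0,0,.118),(.14,.075,.058))])
cv2.imwrite('pics/w6z.png',cv2.resize(im[10:250,230:410,::-1],None,fx=2.5,fy=2.5,interpolation=0))
im=r.capture('top');cv2.imwrite('pics/top3.png',im[:,:,::-1])
cv2.imwrite('pics/z6.png',cv2.convertScaleAbs(cv2.resize(im[90:150,345:445,::-1],None,fx=7,fy=7,interpolation=0),alpha=2,beta=20))
E
```

```text
t 12.1 p [ 0.6776 -0.1086  0.3562] rpy [3.1414e+00 2.0000e-03 2.9877e+00] F [-0.3  0.  -0.3] g 1.001 q [-0.16  0.53  0.41  1.29 -0.21  1.35  1.66]
tool shift mm [8.7 0.3 6.2] twist deg None
1.82 knob [[318.  187.4]] tip [[318.  193.5]] [[[249.7, 175.4]], [[247.8, 160.3]], [[386.3, 175.2]], [[388.2, 160.0]]]
1.87 knob [[318. 196.]] tip [[318.  202.8]] [[[250.6, 181.2]], [[248.5, 166.8]], [[385.4, 180.9]], [[387.4, 166.5]]]
1.92 knob [[318. 204.]] tip [[318.1 211.4]] [[[251.5, 186.6]], [[249.4, 173.0]], [[384.5, 186.4]], [[386.6, 172.7]]]
1.97 knob [[318.1 211.5]] tip [[318.1 219.4]] [[[252.5, 191.7]], [[250.2, 178.9]], [[383.6, 191.5]], [[385.8, 178.6]]]
[[[317.7, 30.6]], [[369.9, 147.1]]]
```

View pics/w6z.png

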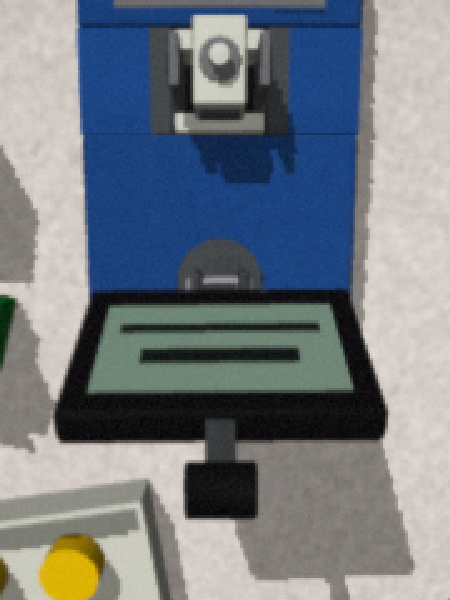

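View pics/z6.png

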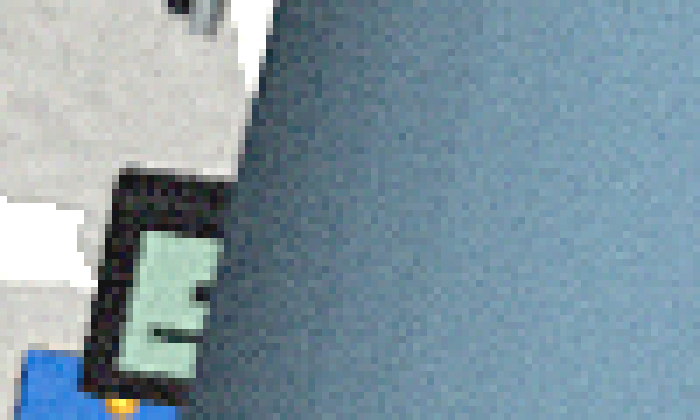

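Emit:
move_arm --targets '[[0,[30,0,0],0],[0,[45,0,0],0],[0,[45,0,0],0],[0,[37,0,0],0],[0,[0,0,40],0],[0,[0,0,45],0],[0,[0,0,45],0],[0,[0,0,20],0],[0,[0,0,0],0],[0,[0,0,0],0]]'

```text
t: 13.2
ee_pos: [0.5217, -0.0845, 0.2052]
orientation: [-3.141, -0.001, 2.988]
force: [0.5, -0.0, 0.8]
gripper_width: 0.999
```

```bash
python3 - <<'E'
from h import *
p0=(.522,-.0841,-.1524)
delta((.522,-.0841,.068),np.pi-.1524)
W=cam('wrist')
im=r.capture('wrist');cv2.imwrite('pics/w7.png',im[:,:,::-1])
for q in ((0,0,.118),(0,.024,.110),(0,-.024,.110),(-.012,.024,.110),(-.012,-.024,.11),(.012,.024,.11),(.012,-.024,.11),(-.0265,.0255,.058),(-.0265,-.0255,.058)): print(q,proj(W,w(p0,q)).round(1))
for d in r.place_of('wrist','cassette_catches'): print(d['p'],d['pixel'],atz(W,d['pixel'][::-1],.088).round(4))
print(ray(W,(320,200))[0])
E
```

```text
t 13.2 p [ 0.5217 -0.0845  0.2052] rpy [-3.1412e+00 -1.1000e-03  2.9876e+00] F [ 0.5 -0.   0.8] g 0.999 q [-0.23  0.38  0.38  1.9  -0.18  0.9   1.66]
tool shift mm [ -0.2   0.4 137.2] twist deg -0.09
(0, 0, 0.118) [[317.9 203.3]]
(0, 0.024, 0.11) [[347.3 200.3]]
(0, -0.024, 0.11) [[288.4 200.4]]
(-0.012, 0.024, 0.11) [[347.7 186. ]]
(-0.012, -0.024, 0.11) [[288.  186.1]]
(0.012, 0.024, 0.11) [[346.9 214.2]]
(0.012, -0.024, 0.11) [[288.9 214.3]]
(-0.0265, 0.0255, 0.058) [[344.5 158. ]]
(-0.0265, -0.0255, 0.058) [[291.2 158.1]]
0.92 [195.1, 316.5] [ 0.5236 -0.0856  0.088 ]
[ 0.45102151 -0.07289025  0.34718669]
```

View pics/w7.png

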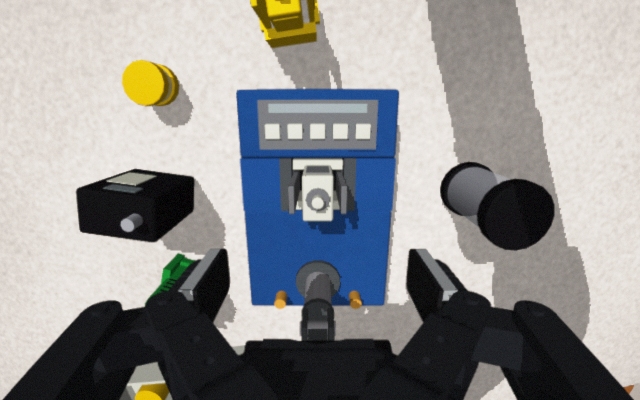

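Emit:
move_arm --targets '[[0,[0,0,35],0],[0,[0,0,40],0],[0,[0,0,35],0],[0,[0,0,20],0],[0,[0,0,7],0],[0,[0,0,0],0],[0,[0,0,0],0]]' --newtons 22

```text
t: 14.0
ee_pos: [0.5234, -0.0846, 0.0699]
orientation: [3.141, 0.003, 2.988]
force: [0.5, 0.6, -0.4]
gripper_width: 1.003
```

```bash
python3 - <<'E'
from h import *
delta((.522,-.0841,.068),np.pi-.1524)
W=cam('wrist')
p0=(.522,-.0841,-.1524)
im=r.capture('wrist');cv2.imwrite('pics/w8.png',im[:,:,::-1])
for q in ((0,0,.118),(-.012,.024,.110),(-.012,-.024,.11)): print(q,proj(W,w(p0,q)).round(1))
E
```

```text
t 14.0 p [ 0.5234 -0.0846  0.0699] rpy [3.1413e+00 2.8000e-03 2.9877e+00] F [ 0.5  0.6 -0.4] g 1.003 q [-0.16  0.59  0.3   1.98 -0.29  0.61  1.75]
tool shift mm [1.5 0.3 1.9] twist deg -0.09
(0, 0, 0.118) [[317.4 310.7]]
(-0.012, 0.024, 0.11) [[380.9 270.1]]
(-0.012, -0.024, 0.11) [[253.8 270.3]]
```

View pics/w8.png

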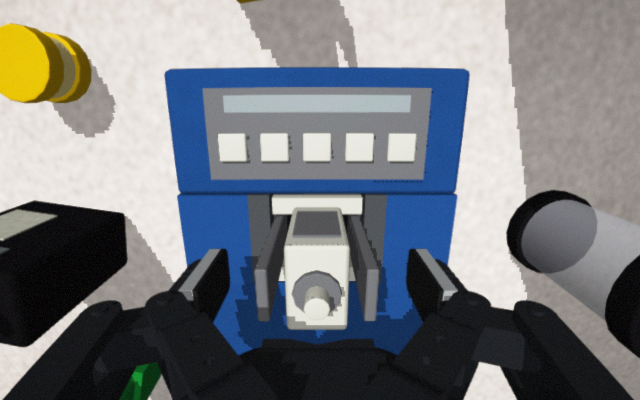

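Emit:
move_arm --targets '[[0,[2,0,1],0],[0,[0,0,0],0],[255,[0,0,0],0],[255,[0,0,0],0],[255,[0,0,0],0],[255,[0,0,0],0],[255,[0,0,0],0],[255,[0,0,0],0],[255,[0,0,0],0]]' --newtons 22

```text
t: 14.95
ee_pos: [0.5203, -0.0845, 0.068]
orientation: [-3.142, 0.001, 2.987]
force: [-2.6, -0.4, 8.1]
gripper_width: 0.39
```

```bash
python3 - <<'E'
from h import *
delta((.522,-.0841,.068),np.pi-.1524)
print(r.get_state()['gripper_width']*85)
im=r.capture('wrist');cv2.imwrite('pics/w9.png',im[:,:,::-1])
E
```

```text
t 14.95 p [ 0.5203 -0.0845  0.068 ] rpy [-3.1416e+00  6.0000e-04  2.9875e+00] F [-2.6 -0.4  8.1] g 0.39 q [-0.15  0.59  0.3   1.98 -0.29  0.61  1.75]
tool shift mm [-1.6  0.6 -0. ] twist deg -0.1
33.16392623633373
```

View pics/w9.png

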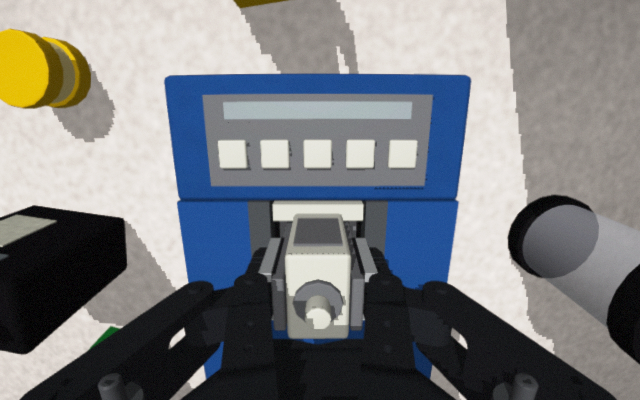

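Emit:
move_arm --targets '[[255,[0,0,-3],0],[255,[0,0,-5],0],[255,[0,0,-8],0],[255,[0,0,-8],0],[255,[0,0,0],0]]'

```text
t: 15.5
ee_pos: [0.5209, -0.0842, 0.0926]
orientation: [3.141, 0.002, 2.988]
force: [0.3, -0.9, -1.4]
gripper_width: 0.389
```

```bash
python3 - <<'E'
from h import *
delta((.522,-.0841,.068),np.pi-.1524)
im=r.capture('wrist');cv2.imwrite('pics/w10.png',im[:,:,::-1])
E
```

```text
t 15.5 p [ 0.5209 -0.0842  0.0926] rpy [3.1414e+00 2.2000e-03 2.9877e+00] F [ 0.3 -0.9 -1.4] g 0.389 q [-0.17  0.55  0.32  1.98 -0.27  0.65  1.74]
tool shift mm [-1.   0.3 24.6] twist deg -0.09
```

View pics/w10.png

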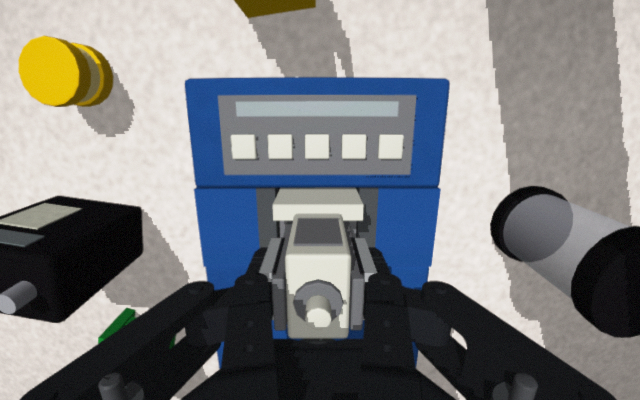

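The cassette (nozzle at about 318,308) moved up with the hand unchanged in its view, and Fz is about -1.4 N, the cassette's weight. I'll continue the lift to about 115 mm.

Emit:
move_arm --targets '[[255,[0,0,-8],0],[255,[0,0,-12],0],[255,[0,0,-14],0],[255,[0,0,-14],0],[255,[0,0,-14],0],[255,[0,0,-14],0],[255,[0,0,-10],0],[255,[0,0,-5],0],[255,[0,0,-2],0],[255,[0,0,0],0]]'

```text
t: 16.55
ee_pos: [0.5199, -0.084, 0.1842]
orientation: [3.142, -0.0, 2.988]
force: [0.6, 0.6, -1.3]
gripper_width: 0.387
```

Emit:
move_arm --targets '[[255,[0,0,0],0],[255,[0,0,0],0],[255,[0,0,0],0],[255,[0,0,0],0],[255,[0,0,0],0]]'

```text
t: 17.05
ee_pos: [0.52, -0.0841, 0.1842]
orientation: [-3.142, -0.0, 2.988]
force: [0.3, -0.3, -0.9]
gripper_width: 0.382
```

```bash
python3 - <<'E'
from h import *
delta((.522,-.0841,.068),np.pi-.1524)
for n in ('wrist','scene','top'):
    im=r.capture(n);cv2.imwrite(f'pics/{n}11.png',im[:,:,::-1])
    if n=='scene': cv2.imwrite('pics/s11.png',cv2.resize(im[60:270,170:430,::-1],None,fx=3,fy=2.8,interpolation=2))
    if n=='top': cv2.imwrite('pics/t11.png',cv2.resize(im[80:280,260:480,::-1],None,fx=3,fy=3,interpolation=2))
E
```

```text
t 17.05 p [ 0.52   -0.0841  0.1842] rpy [-3.1415e+00 -2.0000e-04  2.9877e+00] F [ 0.3 -0.3 -0.9] g 0.382 q [-0.23  0.41  0.38  1.92 -0.2   0.85  1.67]
tool shift mm [ -2.    0.3 116.2] twist deg -0.08
```

View pics/wrist11.png

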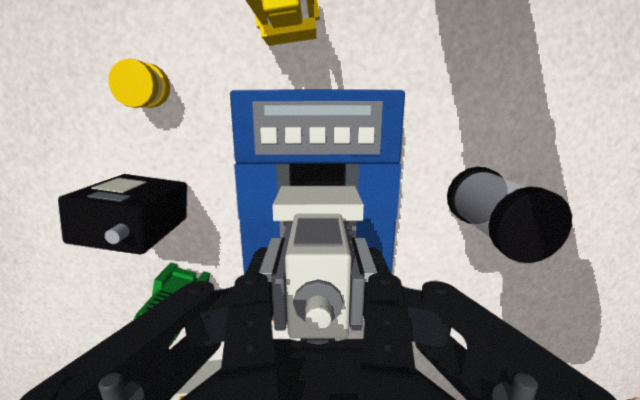

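View pics/s11.png

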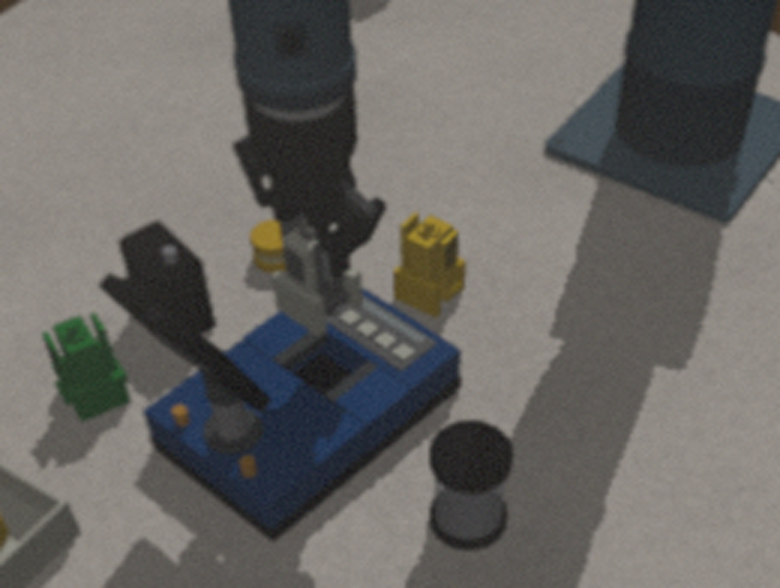

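View pics/t11.png

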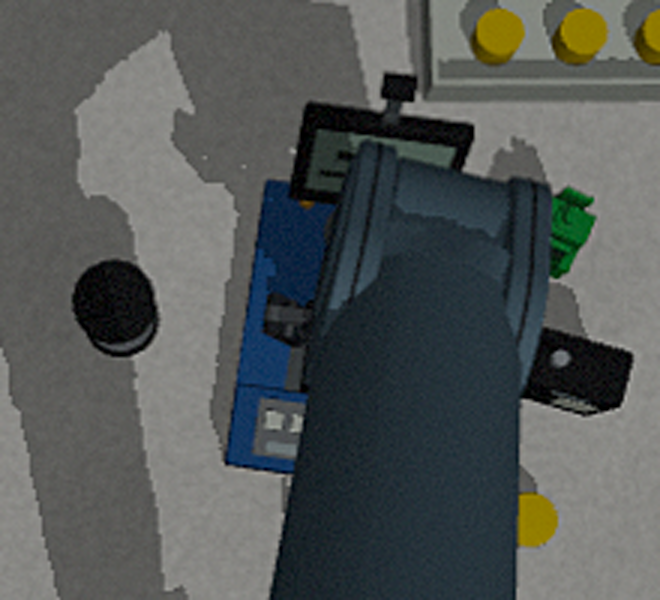

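Emit:
move_arm --targets '[[255,[0,0,0],0],[255,[0,0,0],0],[255,[0,0,0],0],[255,[0,0,0],0],[255,[0,0,0],0]]'

```text
t: 17.7
ee_pos: [0.52, -0.0841, 0.1843]
orientation: [-3.142, 0.0, 2.988]
force: [0.7, 0.5, -1.8]
gripper_width: 0.385
```

```bash
python3 - <<'E'
from h import *
delta((.522,-.0841,.068),np.pi-.1524)
im=r.capture('wrist');cv2.imwrite('pics/w12.png',im[:,:,::-1])
a=cv2.imread('pics/wrist11.png')[180:350,240:400].astype(float);b=im[180:350,240:400,::-1].astype(float)
print('mean diff',abs(cv2.blur(a,(5,5))-cv2.blur(b,(5,5))).mean(), cv2.phaseCorrelate(a.mean(2),b.mean(2)))
print(r.get_state()['gripper_width'])
E
```

```text
t 17.7 p [ 0.52   -0.0841  0.1843] rpy [-3.1416  0.      2.9877] F [ 0.7  0.5 -1.8] g 0.385 q [-0.23  0.4   0.38  1.92 -0.2   0.85  1.67]
tool shift mm [ -2.    0.3 116.3] twist deg -0.08
mean diff 0.5787480392156862 ((-0.017701915937323065, -0.02782825200834793), 0.9838593477205079)
0.38968612775964084
```

Stable. The width readings only vary with sensor noise, so I'm handing in.

```bash
python3 -c "
from rig import r
print(r.finish_job())"
```

```text
the job is handed in; nothing more can be done
None
```

I did both parts in the order asked, and I handed the job in at about 17.7 s with the arm still holding the cassette.

- **Readout panel:** I gripped the knob, turned the panel square and tilted it open. The first tilt looked short, at about 1.86 rad (106–107°). I gripped the knob again and moved it 9 mm further.
    - **Tilt:** The last pictures put it at about 1.92–1.935 rad (110–111°), and the two cameras agree to within about 1°.
    - **Swivel:** It measured about 0 rad, with an uncertainty of about 0.02 rad.
- **Cassette:** I squeezed both catches at 22 N. The gripper's opening read about 33 mm and stayed steady, where 36 mm means fully squeezed. That reading tends to run low: the 22 mm knob read 21 mm.
    - **Lift:** I lifted the cassette straight up 116 mm, which puts its foot about 76 mm above the top of the base.
    - **Hold:** It stayed upright, and two wrist pictures 0.6 s apart showed it still in the grip. The force reading was about its weight.
- **Surroundings:** The pump, flow cell, filter holder and look-alikes looked undisturbed. I checked this by eye in the pictures and did not measure their positions again.

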